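# Unlatch the espresso machine's tank hatch and hold it at its balance point

## Robot

A 6-joint arm with a two-finger parallel gripper is mounted at the origin on the work surface. World frame = base frame: x ahead of the robot, y to its left, z up, the work surface at z = 0. Lengths are in m, angles in rad, forces in N, time in s.
With the tool pointing down it reaches from about 0.35 to 0.775 m from the base axis. Payload 7.3 kg.
Tool frame: the origin (TCP) lies midway between the tips of the shut fingers; the grasp point (between the pads) lies 19 mm behind it; x points along the fingers, z is the direction in which the jaws open and shut, and the axes are right-handed (so a half turn about x gives the same grasp; the last joint's range is limited). The gripper opens to 92 mm and grips with 3 to 60 N. Pads are 19 mm wide; open, the fingers measure 130 mm over their backs; the gripper's body (75 mm by 190 mm) begins 47 mm behind the grasp point.
Start: joints at [-1.4, 0.342, 1.524, -0, 1.275, -0.146], TCP at [0.164, -0.499, 0.227] pointing down, gripper open.
Joint ranges: [-2.53, 2.53], [-0.77, 2.02], [0.04, 2.7], [-1, 4.14], [0.28, 2.66], [-3.11, 3.11]. Speed limits (rad/s): [2.57, 2.57, 3.14, 3.14, 3.14, 3.14].

## Interface

Orientations are given as [roll, pitch, yaw] about the fixed x, y, z axes, in that order (R = Rz(yaw) Ry(pitch) Rx(roll)).
In Python, from cell import observe, cams, robot gives the robot as it stands.
- The arm moves only by the tool jog_arm, never from a script. Its argument "plan" is one flat list of numbers, 7 for each row, row after row: the turn, a rotation vector about the tool's x, y, z in degrees, then the shift along the tool's x, y, z in cm, then the opening, from -1 (shut) to 1 (fully open). In form: [ax, ay, az, x, y, z, jaw, ax, ay, az, x, y, z, jaw, ...]. A call has 1 to 10 rows; each row is the pose to reach, as a shift and turn from the pose commanded when the call began, along the tool's axes at that moment; what a row does not reach only later rows make up. A row lasts 1/10 s, in which the tool goes at most 50 mm and 8.59 degrees, less where a joint would pass 70% of its speed; a pose out of reach is approached as far as the arm can. A call with a gripper value outside its range is refused whole. The fingers move at their own pace and stop on an object; "newtons" is the grip in N (left out, the last holds). Time passes only in rows, so rows that repeat a pose let the fingers close. It gives the time, the measured TCP pose, the force and the opening at its end, in the units of the state.
- observe(): the state, without advancing time (a new reading comes with each control period).
- cams.read_camera(name): name is "scene" or "top" or "wrist"; returns a dict with "image" (400x640x3 uint8, red, green, blue), "fov_y" (degrees; the focal length in pixels is half the picture's height over the tangent of half this angle, whatever the lens; pixels are square), "cx", "cy" (the principal point, pixels), "T" (4x4, takes a point from camera to world coordinates). Camera axes: x right, y down, z forward; pixel columns grow to the right and rows downward; lengths in m; the calibration is good to about 2 mm. A picture is of the moment at which its call begins. There is no depth.
- robot.hand_in(): hands the job in, once; it reports no verdict.
The state is a dict: "time": time; "qpos": joint angles; "qvel": joint speeds; "joint_efforts": joint torques, N m; "tool_pos": TCP position; "tool_rot": TCP orientation; "contact_force": force on the tool from outside, world axes, zero at the start; "torque": the same for the moment, N m; "opening": finger opening in m.
Only numpy, scipy, OpenCV 4.12 (cv2) and the standard library are available. Lean on these libraries where they do the work, as an engineer would, in place of code of your own. Each camera call takes 0.05 s, during which the arm holds its last target.

## Task

The espresso machine's water tank is to be topped up. Turn the brass latch knob at the edge of its hatch a quarter turn anticlockwise until it clicks over into its open notch, then lift the tank hatch by its copper bar handle to the point where it just balances on its hinge, and finish there, still holding the handle and keeping the hatch still, so that someone can pour. The hatch has no stay: never let it drop or flop over backwards, and leave the cups on the machine where they stand.

Things in the scene. Friction and masses are not known exactly. Their poses are not given: they have to be found in the camera images.
- machine: The espresso machine, fixed: hammered copper sides, brass deck 150 mm above the bar top. x level from the latch side to its front (roughly away from the robot), z up; origin on its shelf 370 mm below the deck, under the middle of the hatch. Side panels 180 mm either side stand 15 mm above the deck; a cup rail and the cups are beyond the hinge. Latch axis at x -103, y +85 mm.
- hatch_pin (a point): Middle of the hatch's hinge pin, 3 mm above the deck, with the machine's axes: x level from the hatch's free edge towards its hinge and on, y level along the pin, z up.
- hatch (a joint): Angle of the tank hatch, rad: 0 shut (flat on the deck), growing as the free edge rises, stop at 2.1. It balances at 1.456: the sheet then leans 6.6 degrees short of upright, towards its shut side. Low friction: a few degrees short of that it falls shut, a few past it falls over backwards. The latch tab holds it down until open; then about 3.5 N up at the handle starts it.
- hatch_com (a point): Centre of mass of the hatch with its handle (0.48 kg): 95 mm from the pin towards the free edge and 11 mm above the pin's level when shut; straight above the pin at balance. The hatch is a brass-coloured sheet, 150 mm from pin to free edge, 220 mm wide, 3 mm thick.
- handle_mid (a point): Middle of the handle's axis: copper bar 12 mm in diameter, 90 mm long, parallel to the pin, on 8 mm posts 36 mm either side of its middle; z away from the sheet. Axis 38 mm off the sheet, 15 mm in from the free edge; at hatch angle a it is at x = -135 cos a + 39 sin a, z = 135 sin a + 39 cos a (mm) from the pin. Pinched across from above, it turns in fingers that keep pointing down.
- latch (a joint): Angle of the latch knob in rad: 0 shut (tab over the hatch's edge), growing anticlockwise seen from above, 1.571 open (tab parallel to the edge, clear of it), stops at both ends. A spring detent pulls it back to 0 below about 0.79 and snaps it on to 1.571 above; it takes about 0.11 N m.
- latch_grip (a point): On the upright axis of the latch knob, 31 mm above the deck: the height to grip it. Turns with it: x along the tab, y across the grip, z up. The grip is an upright brass bar 50 mm long (along the tab), 18 mm thick, from 9 to 43 mm above the deck, a red dot on the tab's end. The dark steel tab at its foot is 16 mm wide, reaches 46 mm from the axis, top 9 mm above the deck.
- cup0: Small white cup, 62 mm across, 55 mm high, origin under its middle, on the machine's deck beyond the hinge; leave it alone.
- cup1: Blue cup of the same size and place; leave it alone.
- cup2: Second white cup of the same size and place; leave it alone.

How it is judged:
On the way, in this order (a step that is already met when the one before it is completed fails the run):
1. the latch has clicked over into its open notch while the hatch is still shut (value of joint latch above 1.3 rad and value of joint hatch below 0.1 rad), for 0.2 s.
2. the hatch is being lifted by its handle (value of joint hatch above 0.5 rad and contact force between the fingers and hatch above 0.3 N), for 0.1 s.
At the end, for the whole second after the job is handed in: The hatch stands within 0.08 rad (4.6 degrees) of its balance angle of 1.456 rad, still (under 0.1 rad/s), held by the fingers (contact over 0.5 N); the latch is open (over 1.3 rad); the cups stand upright within 20 mm of where they were (value of joint hatch between 1.376 and 1.536 rad and velocity of joint hatch between -0.1 and 0.1 rad/s and contact force between the fingers and hatch above 0.5 N and value of joint latch above 1.3 rad and distance of each of cup0, cup1, cup2 from where it was at the start of the episode below 0.02 m and angle between each of cup0, cup1, cup2's own z axis and vertical below 0.15 rad); the arm keeps its last pose, push and grip.
It fails at once if the hatch flops over backwards (past 1.75 rad) (value of joint hatch above 1.75 rad).
It fails at once if the hatch is let drop (falls faster than 2 rad/s) (velocity of joint hatch below -2 rad/s).
It fails at once if a cup is knocked over or pushed away (tilt over 0.4 rad or moved over 40 mm) (distance of any of cup0, cup1, cup2 from where it was at the start of the episode above 0.04 m or angle between any of cup0, cup1, cup2's own z axis and vertical above 0.4 rad).
It also fails if it takes over 51 s, if anything falls off the work surface, if the arm or the gripper's body presses on something with over 40 N, if the wrist force passes 120 N, or if a joint passes its speed limit or range.

## Working session

There is one attempt and no reset: what is moved stays moved. The work goes in short steps, Python scripts to look and compute and a tool call to move; the robot and the scene stay as the last step left them, time stands still between calls to the robot, and variables do not carry over. Pictures are saved under pics/ and viewed, and the job is handed in when it is done.

Besides the shell and the picture viewer there is one more tool, called after "Request:" by a JSON object that holds its "method" and its "body". jog_arm: Moves the arm, as the interface text tells. Its arguments: {"type":"object","properties":{"plan":{"type":"array"},"newtons":{"type":"number"}},"required":["plan"]}

```bash
mkdir -p pics; ls; python3 - <<'E'
from cell import observe,cams,robot
import cv2
s=observe()
for k,v in s.items(): print(k,v)
for n in ["scene","top","wrist"]:
    c=cams.read_camera(n); cv2.imwrite(f"pics/{n}0.png",c["image"][:,:,::-1])
    print(n,c["fov_y"],c["cx"],c["cy"],c["T"].round(4).tolist())
E
```

```text
pics
time 0.0
qpos [-1.39997567e+00  3.42701382e-01  1.52502111e+00 -3.88121685e-06
  1.27537225e+00 -1.46012173e-01]
qvel [-5.42407600e-04  8.14830862e-04 -1.30439115e-03 -1.80343466e-03
  2.22933375e-04 -5.77483914e-07]
joint_efforts [-5.58552238e-04 -4.31242812e+01 -2.44221586e+01  7.18661374e-02
  5.59503108e-02 -1.02998317e-04]
tool_pos [ 0.16351324 -0.49846475  0.2260546 ]
tool_rot [2.99805128 1.56929423 1.74408892]
contact_force [-0.16641671 -1.19896496 -0.57407949]
torque [0.00861708 0.02468399 0.0424399 ]
opening 0.09218795337650523
scene 50.64887402066272 321.1581565819388 203.35093630686757 [[0.5576, 0.6577, -0.5064, 1.0335], [0.83, -0.4338, 0.3506, -0.2507], [0.0109, -0.6158, -0.7878, 0.6972], [0.0, 0.0, 0.0, 1.0]]
top 51.79269534054308 314.82746665572 193.15722246124668 [[0.0132, -0.9977, 0.0663, 0.5515], [-0.9999, -0.0131, 0.0022, 0.0068], [-0.0013, -0.0663, -0.9978, 0.8267], [0.0, 0.0, 0.0, 1.0]]
wrist 68.73829966405849 318.4939761816466 204.30151417197345 [[0.3118, -0.9079, -0.28, 0.2404], [-0.9501, -0.2981, -0.0915, -0.4736], [-0.0004, 0.2945, -0.9556, 0.3842], [0.0, 0.0, 0.0, 1.0]]
```

View pics/scene0.png

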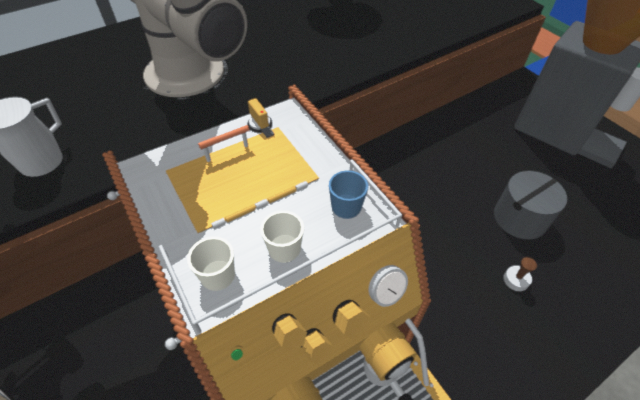

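View pics/top0.png

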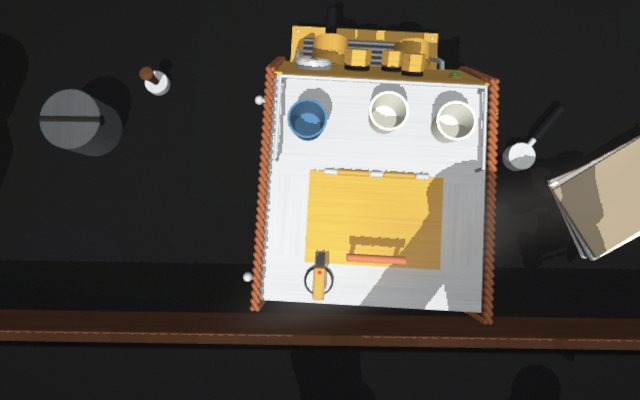

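View pics/wrist0.png

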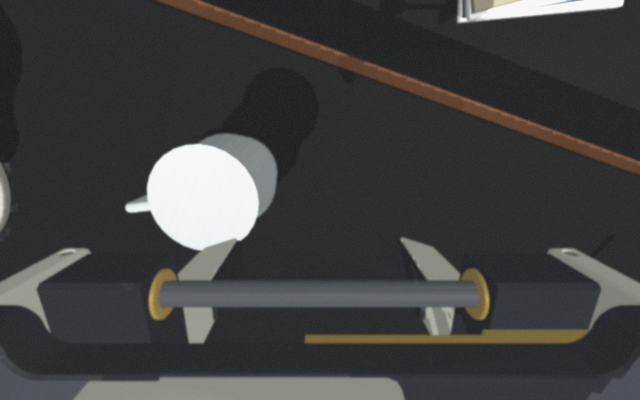

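The top view shows the hatch corners near (309,171), (442,178), (440,269) and (306,263). The handle runs (347,258)–(406,260) and the knob is near (319,280). I'll zoom in for accuracy.

```bash
python3 - <<'E'
import cv2
a=cv2.imread("pics/top0.png")[150:320,240:510]; cv2.imwrite("pics/topz.png",cv2.resize(a,None,fx=2.96,fy=2.96,interpolation=cv2.INTER_CUBIC))
a=cv2.imread("pics/scene0.png")[80:240,120:340]; cv2.imwrite("pics/scz.png",cv2.resize(a,None,fx=3.6,fy=3.6,interpolation=cv2.INTER_CUBIC))
E
```

```text
(no output)
```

View pics/topz.png

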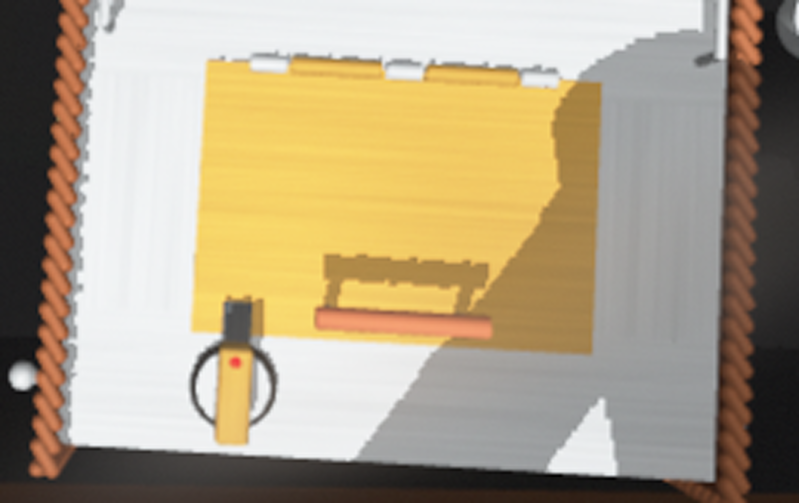

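View pics/scz.png

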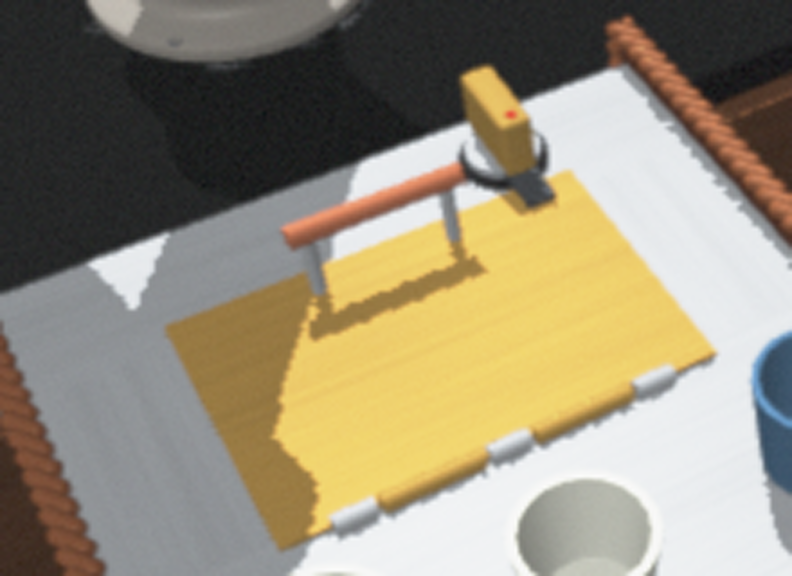

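```bash
cat > fit.py <<'E'
import numpy as np
from scipy.optimize import least_squares
from cell import cams
P={'hl':(0,.11,.0015),'hr':(0,-.11,.0015),'fr':(-.15,-.11,.0015),'fl':(-.15,.11,.0015),
'bl':(-.135,.045,.039),'br':(-.135,-.045,.039),'kf':(-.153,.085,.04),'kn':(-.203,.085,.04)}
T={'hl':(207,60),'hr':(601,83),'fr':(592,353),'fl':(192,331),'bl':(316,318),'br':(491,328),'kf':(238,348),'kn':(232,443)}
S={'fl':(571,171),'fr':(165,326),'hr':(281,549),'hl':(714,352),'br':(289,237),'bl':(463,175),'kn':(476,71),'kf':(515,124)}
def un(p,f,o): return (np.array(p)+.5)/f-.5+np.array(o)
cs={n:cams.read_camera(n) for n in('top','scene')}
def proj(c,p):
    q=np.linalg.inv(c['T'])@np.append(p,1); f=200/np.tan(np.radians(c['fov_y'])/2)
    return np.array([c['cx']+f*q[0]/q[2],c['cy']+f*q[1]/q[2]])
obs=[('top',k,un(v,2.96,(240,150))) for k,v in T.items()]+[('scene',k,un(v,3.6,(120,80))) for k,v in S.items()]
def w(x,p):
    c,s=np.cos(x[3]),np.sin(x[3]); return np.array([x[0]+c*p[0]-s*p[1],x[1]+s*p[0]+c*p[1],x[2]+p[2]])
def res(x,sel=('top','scene')): return np.concatenate([proj(cs[n],w(x,P[k]))-z for n,k,z in obs if n in sel])
for sel in (('top','scene'),('top',),('scene',)):
    r=least_squares(res,[.6,0,.153,0],args=(sel,)); print(sel,r.x.round(4),'rms',np.sqrt(np.mean(r.fun**2)).round(2))
    x=r.x if len(sel)==2 else x
print(res(x).reshape(-1,2).round(1).tolist())
for n,p in [('pin',(0,0,0)),('handle',(-.135,0,.039)),('latch_grip',(-.178,.085,.028))]: print(n,w(x,p).round(4))
E
python3 fit.py
```

```text
('top', 'scene') [ 0.6302 -0.0914  0.1523 -0.0435] rms 0.68
('top',) [ 0.6297 -0.0928  0.1486 -0.0432] rms 0.32
('scene',) [ 0.6272 -0.0894  0.149  -0.0453] rms 0.45
[[-0.7, -0.4], [0.1, -0.6], [-0.2, 0.4], [-1.0, 0.0], [-0.6, -0.6], [-0.9, -0.6], [-1.0, -0.3], [-0.8, 0.8], [-0.7, -0.5], [-0.9, 0.4], [-1.3, 0.2], [0.4, 0.1], [-1.2, 1.2], [-1.0, -0.1], [-0.9, -0.2], [0.3, 0.2]]
pin [ 0.6302 -0.0914  0.1523]
handle [ 0.4953 -0.0855  0.1913]
latch_grip [0.456  0.0012 0.1803]
```

```bash
cat > h.py <<'E'
import numpy as np
from scipy.spatial.transform import Rotation as Ro
from cell import observe
PIN=np.array([.6300,-.0914,.1515]); YAW=-.0435
def M(p):
    c,s=np.cos(YAW),np.sin(YAW); return PIN+np.array([c*p[0]-s*p[1],s*p[0]+c*p[1],p[2]])
def target(grasp,jawang): # tool down, jaw dir (tool z) at world angle
    x=np.array([0,0,-1.]);z=np.array([np.cos(jawang),np.sin(jawang),0]);y=np.cross(z,x)
    return grasp+.019*x, np.column_stack([x,y,z])
def rel(p,R,p0=None,R0=None):
    s=observe()
    if p0 is None: p0=s['tool_pos'];R0=Ro.from_euler('xyz',s['tool_rot']).as_matrix()
    return (Ro.from_matrix(R0.T@R).as_rotvec(degrees=True)).round(2),((R0.T@(p-p0))*100).round(2)
E
python3 - <<'E'
from h import *
s=observe();R0=Ro.from_euler('xyz',s['tool_rot']).as_matrix();print(R0.round(3))
g=M((-.178,.085,.03))
print(s['qpos'][0],'az target',np.arctan2(g[1],g[0]))
for j in (YAW+np.pi/2,YAW-np.pi/2):
    for up in (.08,0): print(j,rel(*target(g+[0,0,up],j)))
E
```

```text
[[-0.     0.95   0.312]
 [ 0.001  0.312 -0.95 ]
 [-1.     0.    -0.001]]
-1.4000166205863676 az target 0.0027643006340022295
1.5272963267948965 (array([-1.5936e+02, -0.0000e+00, -5.0000e-02]), array([ -1.58,  43.35, -38.4 ]))
1.5272963267948965 (array([-1.5936e+02, -0.0000e+00, -5.0000e-02]), array([  6.42,  43.35, -38.4 ]))
-1.6142963267948967 (array([20.64, -0.04,  0.  ]), array([ -1.58,  43.35, -38.4 ]))
-1.6142963267948967 (array([20.64, -0.04,  0.  ]), array([  6.42,  43.35, -38.4 ]))
```

```bash
python3 - <<'E'
import numpy as np
from cell import cams
def ray(n,u,v):
    c=cams.read_camera(n); f=200/np.tan(np.radians(c['fov_y'])/2)
    d=c['T'][:3,:3]@np.array([(u-c['cx'])/f,(v-c['cy'])/f,1]); return c['T'][:3,3],d/np.linalg.norm(d)
a,d=ray('wrist',203,197); b,e=ray('scene',14,118)
t=np.linalg.lstsq(np.column_stack([d,-e]),b-a,rcond=None)[0]
print(a+t[0]*d,b+t[1]*e)
E
```

```text
[ 0.1357007  -0.39374049  0.11928658] [ 0.13519392 -0.39266605  0.11981083]
```

Request:
{"method": "jog_arm", "body": {"plan": [0,0,0,-3,6,-5,0,4,0,0,-4,10,-9,0,8,0,0,-4,14,-12.5,0,11,0,0,-4,18,-16,0,14,0,0,-4,22,-19.5,0,17,0,0,-4,26,-23,0,20,0,0,-4,30,-26.5,0,20.6,0,0,-4,34,-30,0,20.6,0,0,-4,38,-34,0,20.6,0,0,-4,41,-37,0]}}

```text
time: 1.35
tool_pos: [0.4115, -0.0684, 0.267]
tool_rot: [1.115, 1.57, -0.498]
contact_force: [0.7, -0.3, -1.0]
opening: 0.0456
```

```bash
python3 - <<'E'
from h import *
s=observe();print(s['time'],s['tool_pos'],s['qpos'],s['opening'])
g=M((-.178,.085,.03))
for up in (.06,0):print(rel(*target(g+[0,0,up],YAW-np.pi/2)))
E
```

```text
1.35 [ 0.41153905 -0.0684367   0.26696734] [-3.48830350e-01  1.07590881e-01  1.71926342e+00 -1.67094811e-04
  1.31366638e+00  1.26483745e+00] 0.045552638749717406
(array([ 0.04,  0.03, -0.06]), array([ 4.45,  4.13, -7.16]))
(array([ 0.04,  0.03, -0.06]), array([10.45,  4.12, -7.16]))
```

Request:
{"method": "jog_arm", "body": {"plan": [0,0,0,0,0,0,0,0,0,0,0,0,0,0]}}

```text
time: 1.55
tool_pos: [0.411, -0.0693, 0.2666]
tool_rot: [-0.737, 1.57, -2.347]
contact_force: [0.0, -0.6, -0.5]
opening: 0.046
```

```bash
python3 - <<'E'
from h import *
import cv2
from cell import cams
s=observe();print(s['time'],s['tool_pos'],s['opening'])
g=M((-.178,.085,.03))
for up in (.06,0):print(rel(*target(g+[0,0,up],YAW-np.pi/2)))
E
```

```text
1.55 [ 0.41100104 -0.06932488  0.26656551] 0.04602125350224208
(array([0.26, 0.02, 0.02]), array([ 4.4 ,  4.21, -7.23]))
(array([0.26, 0.02, 0.02]), array([10.4 ,  4.21, -7.23]))
```

Request:
{"method": "jog_arm", "body": {"plan": [0,0,0,0,2,-3.5,0,0.3,0,0,1,4,-7,0,0.3,0,0,4.4,4.2,-7.2,0,0.3,0,0,4.4,4.2,-7.2,0,0.3,0,0,4.4,4.2,-7.2,0]}}

```text
time: 2.05
tool_pos: [0.4554, -0.0018, 0.2229]
tool_rot: [-1.34, 1.569, -2.96]
contact_force: [0.0, 0.3, -0.1]
opening: 0.0461
```

```bash
python3 - <<'E'
from h import *
import cv2
from cell import cams
s=observe();print(s['time'],s['tool_pos'],s['opening'])
g=M((-.178,.085,.03))
for up in (.06,0):print(rel(*target(g+[0,0,up],YAW-np.pi/2)))
for n in ('wrist','scene','top'): cv2.imwrite(f'pics/{n}1.png',cams.read_camera(n)['image'][:,:,::-1])
E
```

```text
2.05 [ 0.4553791  -0.00175065  0.22287088] 0.04608166492261274
(array([-0.37,  0.02,  0.09]), array([ 0.04,  0.03, -0.3 ]))
(array([-0.37,  0.02,  0.09]), array([ 6.04,  0.04, -0.31]))
```

View pics/wrist1.png

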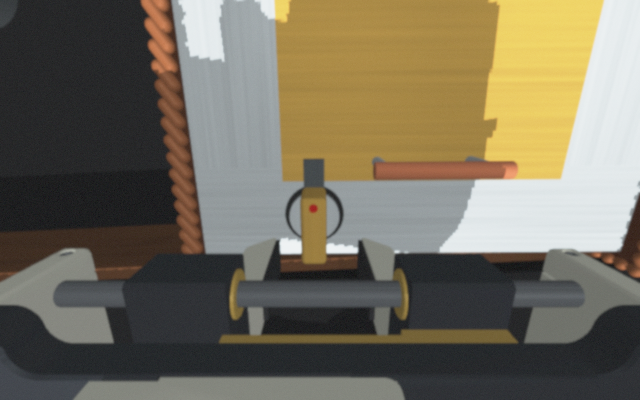

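View pics/scene1.png

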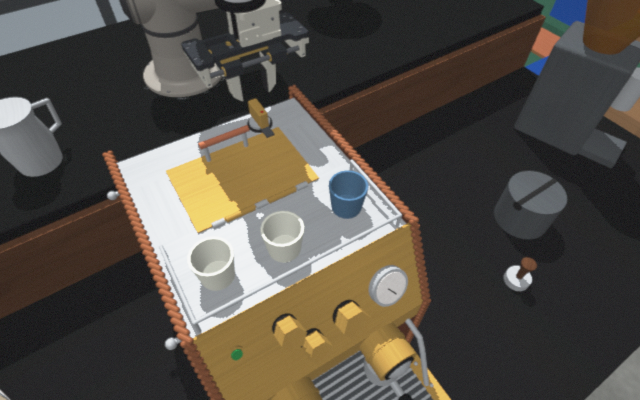

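The wrist view shows the knob at (313,225), about midway between the fingers (≈262 and 374). I'll descend and grip it.

Request:
{"method": "jog_arm", "body": {"plan": [0,0,0,2,0,-0.2,0,0,0,0,4,0,-0.2,0,0,0,0,5.5,0,-0.2,0,0,0,0,6,0,-0.2,0,0,0,0,6,0,-0.2,0], "newtons": 30}}

```text
time: 2.7
tool_pos: [0.4561, 0.0012, 0.1631]
tool_rot: [1.008, 1.57, -0.612]
contact_force: [0.1, 0.2, 1.1]
opening: 0.0458
```

Request:
{"method": "jog_arm", "body": {"plan": [0,0,0,0,0,0,-1,0,0,0,0,0,0,-1,0,0,0,0,0,0,-1,0,0,0,0,0,0,-1,0,0,0,0,0,0,-1]}}

```text
time: 3.2
tool_pos: [0.4562, 0.0019, 0.163]
tool_rot: [1.619, 1.57, 0.0]
contact_force: [-0.1, 1.2, 3.7]
opening: 0.0177
```

```bash
python3 - <<'E'
from h import *
import cv2
from cell import cams
s=observe();print(s['time'],s['tool_pos'],s['opening'],s['torque'],s['contact_force'])
print(rel(*target(M((-.178,.085,.03)),YAW-np.pi/2)))
for n in ('scene',): cv2.imwrite(f'pics/{n}2.png',cams.read_camera(n)['image'][:,:,::-1])
E
```

```text
3.2 [0.45620101 0.00185284 0.16303555] 0.01774549522281571 [0.13927229 0.08214511 0.13940093] [-0.13988796  1.15091852  3.693217  ]
(array([-0.24, -0.  , -0.04]), array([ 0.05, -0.03,  0.06]))
```

View pics/scene2.png

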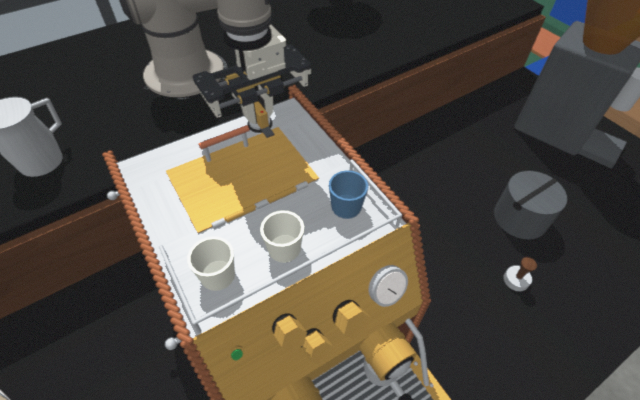

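Opening is 17.7 mm, so the fingers are on the 18 mm knob bar. Next I turn it anticlockwise, which is negative about tool x.

Request:
{"method": "jog_arm", "body": {"plan": [-7,0,0,0,0,0,-1,-14,0,0,0,0,0,-1,-21,0,0,0,0,0,-1,-28,0,0,0,0,0,-1,-35,0,0,0,0,0,-1,-42,0,0,0,0,0,-1,-49,0,0,0,0,0,-1,-56,0,0,0,0,0,-1,-63,0,0,0,0,0,-1,-70,0,0,0,0,0,-1]}}

```text
time: 4.25
tool_pos: [0.4565, 0.0014, 0.163]
tool_rot: [-0.201, 1.569, -0.593]
contact_force: [0.9, -0.6, 1.4]
opening: 0.0177
```

Request:
{"method": "jog_arm", "body": {"plan": [-7,0,0,0,0,0,-1,-14,0,0,0,0,0,-1,-20,0,0,0,0,0,-1,-20,0,0,0,0,0,-1,-20,0,0,0,0,0,-1]}}

```text
time: 4.75
tool_pos: [0.4567, 0.0013, 0.1631]
tool_rot: [-0.441, 1.569, -0.492]
contact_force: [2.6, -1.8, 4.3]
opening: 0.0181
```

```bash
python3 - <<'E'
from h import *
import cv2
from cell import cams
s=observe();print(s['time'],s['tool_pos'],s['opening'],s['torque'],s['contact_force'],s['qpos'])
print(rel(*target(M((-.178,.085,.03)),YAW)))
for n in ('scene','wrist'): cv2.imwrite(f'pics/{n}3.png',cams.read_camera(n)['image'][:,:,::-1])
E
```

```text
4.75 [0.45672244 0.00132756 0.16305803] 0.018094448506873084 [-0.49968937 -0.37457304  0.07398181] [ 2.61586624 -1.83310882  4.34337975] [-1.64703581e-01  2.85023241e-01  1.80111202e+00 -7.45937728e-04
  1.05354727e+00 -1.13812714e-01]
(array([-0.4 ,  0.1 ,  0.05]), array([ 0.06, -0.01, -0.09]))
```

View pics/scene3.png

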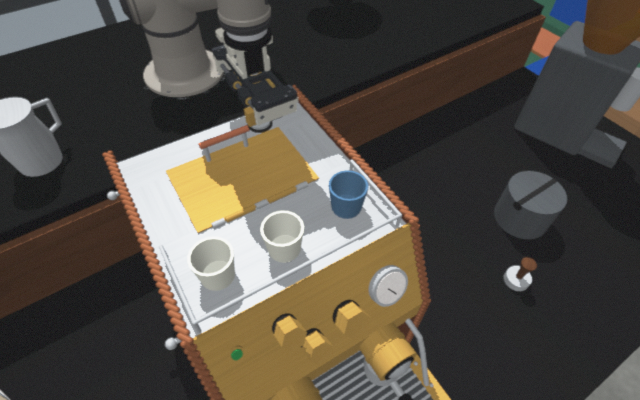

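View pics/wrist3.png

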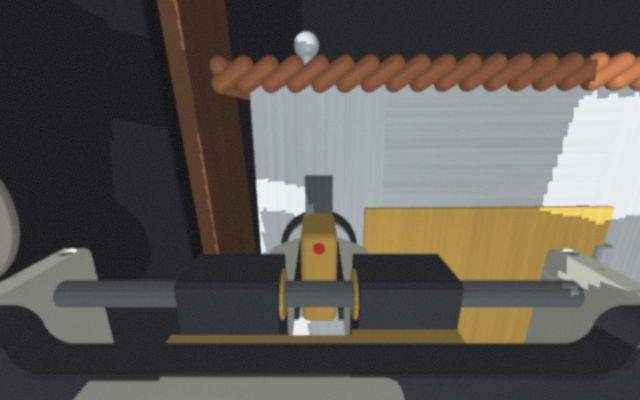

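The wrist view shows the knob and its red dot turned with the jaws, with the tab at (318,190) now parallel to the hatch edge and clear of it. I'll release, rise and check.

Request:
{"method": "jog_arm", "body": {"plan": [0,0,0,0,0,0,-0.1,0,0,0,0,0,0,-0.1,0,0,0,0,0,0,-0.1,0,0,0,-2,0,0,-0.1,0,0,0,-5,0,0,-0.1,0,0,0,-7.5,0,0,-0.1,0,0,0,-7.5,0,0,-0.1]}}

```text
time: 5.55
tool_pos: [0.4574, 0.0017, 0.2405]
tool_rot: [-0.088, 1.565, -0.136]
contact_force: [0.3, -0.6, -0.7]
opening: 0.0411
```

```bash
python3 - <<'E'
from h import *
import cv2
from cell import cams
s=observe();print(s['time'],s['tool_pos'],s['opening'],s['torque'],s['contact_force'])
for up in (.06,0):print(rel(*target(M((-.135,0,.039+up)),YAW)))
for n in ('scene','wrist'): cv2.imwrite(f'pics/{n}4.png',cams.read_camera(n)['image'][:,:,::-1])
E
```

```text
5.55 [0.45736044 0.00168139 0.24051274] 0.041124574704222615 [ 0.02229107 -0.13679021 -0.05230396] [ 0.29355863 -0.62305238 -0.68718149]
(array([-0.27,  0.32,  0.03]), array([ 0.93, -8.53,  4.19]))
(array([-0.27,  0.32,  0.03]), array([ 6.93, -8.53,  4.15]))
```

View pics/wrist4.png

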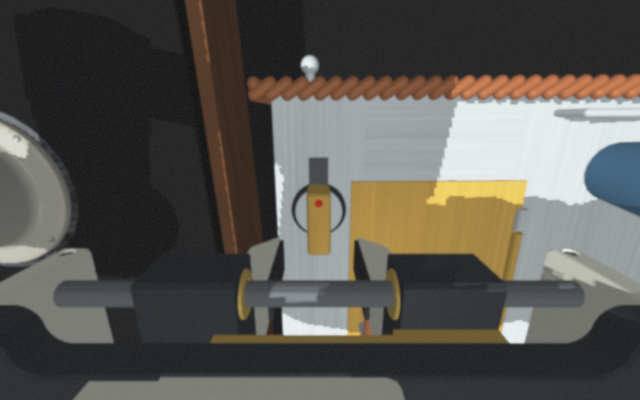

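The tab at (318,172) stands parallel to the hatch edge and clear of it, so the latch is open and stayed open. Next is the handle.

Request:
{"method": "jog_arm", "body": {"plan": [-0.3,0.3,0,0,-4,2,-0.1,-0.3,0.3,0,0,-8.5,4.2,-0.1,-0.3,0.3,0,0.9,-8.5,4.2,-0.1,-0.3,0.3,0,0.9,-8.5,4.2,-0.1,-0.3,0.3,0,0.9,-8.5,4.2,-0.1]}}

```text
time: 6.15
tool_pos: [0.4928, -0.0843, 0.2275]
tool_rot: [3.003, 1.562, 2.96]
contact_force: [-0.1, -0.3, -0.2]
opening: 0.0415
```

```bash
python3 - <<'E'
from h import *
import cv2
from cell import cams
s=observe();print(s['time'],s['tool_pos'],s['opening'])
for up in (.06,0):print(rel(*target(M((-.135,0,.039+up)),YAW)))
for n in ('scene','wrist'): cv2.imwrite(f'pics/{n}5.png',cams.read_camera(n)['image'][:,:,::-1])
E
```

```text
6.15 [ 0.49282467 -0.08430129  0.22750354] 0.04154289387026228
(array([ 0.05, -0.47, -0.07]), array([-0.4 , -0.11,  0.23]))
(array([ 0.05, -0.47, -0.07]), array([ 5.6 , -0.12,  0.28]))
```

View pics/wrist5.png

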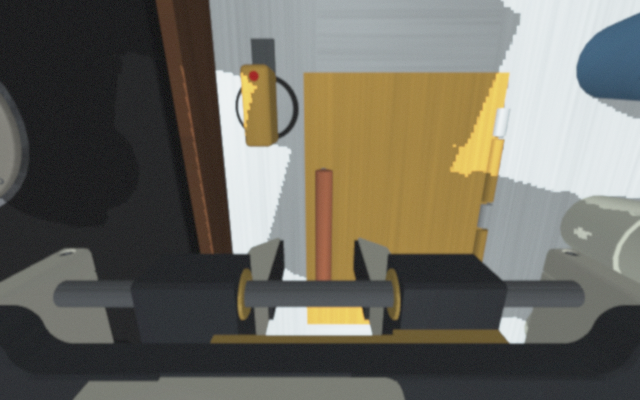

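View pics/scene5.png

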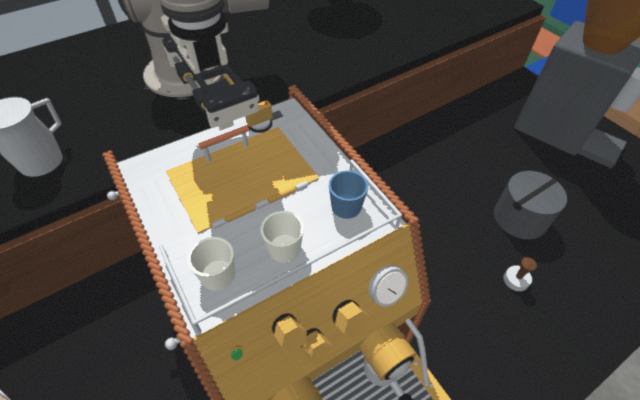

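The bar is at column 323, between the fingers (≈264 and 374). I'll descend and pinch it.

Request:
{"method": "jog_arm", "body": {"plan": [0,-0.4,0,2,-0.1,0.2,-0.1,0,-0.4,0,4,-0.1,0.2,-0.1,0,-0.4,0,5.6,-0.1,0.2,-0.1,0,-0.4,0,5.6,-0.1,0.2,-0.1,0,-0.4,0,5.6,-0.1,0.2,-0.1], "newtons": 15}}

```text
time: 6.75
tool_pos: [0.4956, -0.0857, 0.1733]
tool_rot: [-0.062, 1.569, -0.103]
contact_force: [0.5, 0.3, 0.4]
opening: 0.0414
```

Request:
{"method": "jog_arm", "body": {"plan": [0,0,0,0,0,0,-1,0,0,0,0,0,0,-1,0,0,0,0,0,0,-1,0,0,0,0,0,0,-1,0,0,0,0,0,0,-1]}}

```text
time: 7.25
tool_pos: [0.4961, -0.0864, 0.173]
tool_rot: [-0.068, 1.567, -0.111]
contact_force: [1.5, 0.8, 0.2]
opening: 0.0109
```

```bash
python3 - <<'E'
from h import *
import cv2
from cell import cams
s=observe();print(s['time'],s['tool_pos'],s['tool_rot'],s['opening'],s['contact_force'])
print(rel(*target(M((-.135,0,.039)),YAW)))
p0=s['tool_pos'];R0=Ro.from_euler('xyz',s['tool_rot']).as_matrix()
print(R0.round(3))
for a in [.05,.1,.2,.3,.4,.5,.6,.7,.8,.9,1,1.1,1.2,1.3,1.4,1.456]:
    c,q=np.cos(a),np.sin(a)
    dx=-.135*c+.039*q+.135; dz=.135*q+.039*c-.039
    print(a, 'dx',round(dx*100,2),'dz',round(dz*100,2))
for n in ('scene',): cv2.imwrite(f'pics/{n}6.png',cams.read_camera(n)['image'][:,:,::-1])
E
```

```text
7.25 [ 0.49611274 -0.08635929  0.17296853] [-0.06802501  1.56743401 -0.11094461] 0.010887254684498629 [1.48020576 0.83750863 0.23440357]
(array([0.03, 0.19, 0.01]), array([ 0.15,  0.08, -0.1 ]))
[[ 0.003  0.043  0.999]
 [-0.     0.999 -0.043]
 [-1.    -0.     0.003]]
0.05 dx 0.21 dz 0.67
0.1 dx 0.46 dz 1.33
0.2 dx 1.04 dz 2.6
0.3 dx 1.76 dz 3.82
0.4 dx 2.58 dz 4.95
0.5 dx 3.52 dz 5.99
0.6 dx 4.56 dz 6.94
0.7 dx 5.69 dz 7.78
0.8 dx 6.89 dz 8.5
0.9 dx 8.16 dz 9.1
1 dx 9.49 dz 9.57
1.1 dx 10.85 dz 9.9
1.2 dx 12.24 dz 10.1
1.3 dx 13.65 dz 10.15
1.4 dx 15.05 dz 10.07
1.456 dx 15.83 dz 9.96
```

View pics/scene6.png

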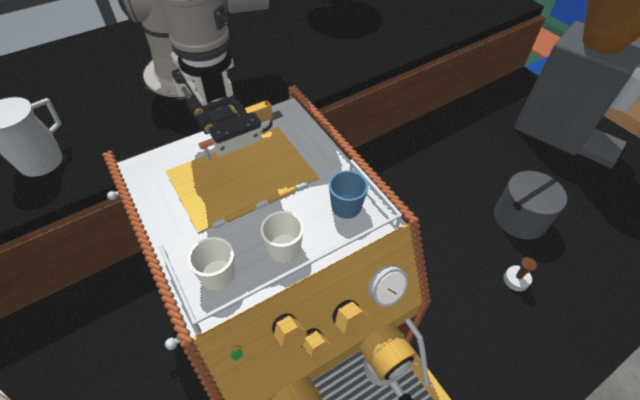

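Bar gripped. I'll lift along the arc at about 0.5 rad/s.

Request:
{"method": "jog_arm", "body": {"plan": [0,0,0,-0.3,0,0.1,-1,0,0,0,-0.7,0,0.2,-1,0,0,0,-1.3,0,0.5,-1,0,0,0,-2.0,0,0.7,-1,0,0,0,-2.6,0,1.0,-1,0,0,0,-3.2,0,1.4,-1,0,0,0,-3.8,0,1.8,-1,0,0,0,-3.8,0,1.8,-1]}}

```text
time: 8.1
tool_pos: [0.5128, -0.087, 0.2115]
tool_rot: [-1.545, 1.571, -1.588]
contact_force: [-5.4, -1.7, -1.6]
opening: 0.0112
```

```bash
cat > st.py <<'E'
from h import *
import cv2,sys
from cell import cams
s=observe();print(s['time'],s['opening'],s['contact_force'].round(2),s['torque'].round(2),(s['tool_pos']-[.4961,-.0864,.1730]).round(4))
i=sys.argv[1]
for n in ('scene','wrist'): cv2.imwrite(f'pics/{n}{i}.png',cams.read_camera(n)['image'][:,:,::-1])
E
python3 st.py 7
```

```text
8.1 0.011232691727159842 [-5.39 -1.71 -1.59] [-0.19  0.83 -0.03] [ 0.0167 -0.0006  0.0385]
```

View pics/scene7.png

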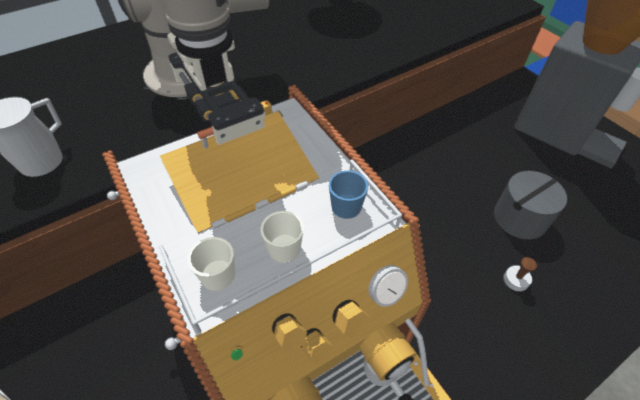

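View pics/wrist7.png

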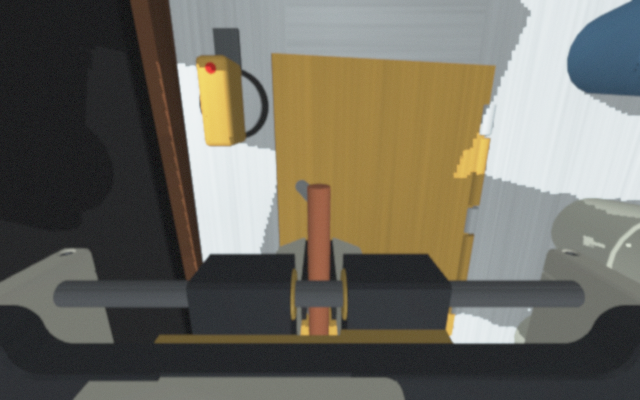

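The hatch is following, at about 0.3 rad, with the bar turning in the fingers. Continuing.

Request:
{"method": "jog_arm", "body": {"plan": [0,0,0,-0.6,0,0.4,-1,0,0,0,-1.15,0,0.8,-1,0,0,0,-1.7,0,1.25,-1,0,0,0,-2.2,0,1.7,-1,0,0,0,-2.7,0,2.2,-1,0,0,0,-3.15,0,2.75,-1,0,0,0,-3.6,0,3.3,-1,0,0,0,-4.0,0,3.9,-1,0,0,0,-4.35,0,4.5,-1,0,0,0,-4.7,0,5.1,-1]}}

```text
time: 9.2
tool_pos: [0.5636, -0.0892, 0.2598]
tool_rot: [-0.497, 1.569, -0.539]
contact_force: [-6.9, -0.3, 5.9]
opening: 0.0112
```

```bash
python3 st.py 8
```

```text
9.2 0.011165564327231843 [-6.89 -0.34  5.89] [-0.07  1.18  0.01] [ 0.0675 -0.0028  0.0868]
```

View pics/scene8.png

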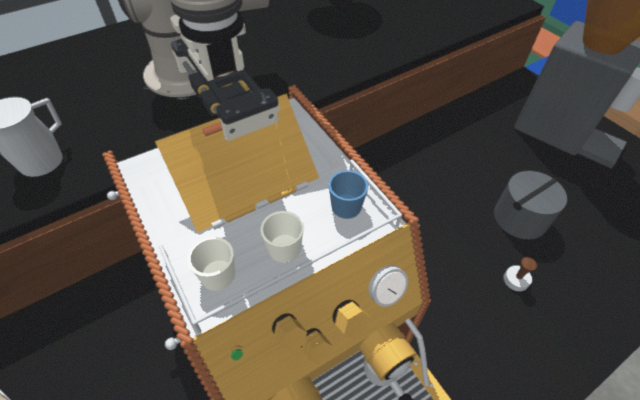

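Request:
{"method": "jog_arm", "body": {"plan": [0,0,0,-0.4,0,0.55,-1,0,0,0,-0.7,0,1.2,-1,0,0,0,-1.0,0,1.85,-1,0,0,0,-1.2,0,2.5,-1,0,0,0,-1.4,0,3.2,-1,0,0,0,-1.55,0,3.9,-1,0,0,0,-1.65,0,4.6,-1,0,0,0,-1.75,0,5.3,-1,0,0,0,-1.8,0,6.0,-1,0,0,0,-1.8,0,6.7,-1]}}

```text
time: 10.3
tool_pos: [0.6318, -0.0921, 0.2753]
tool_rot: [0.012, 1.57, -0.031]
contact_force: [-1.6, -2.8, 0.3]
opening: 0.0117
```

```bash
python3 st.py 9
```

```text
10.3 0.011715555481430707 [-1.63 -2.84  0.28] [-0.33  0.33 -0.04] [ 0.1357 -0.0057  0.1023]
```

View pics/scene9.png

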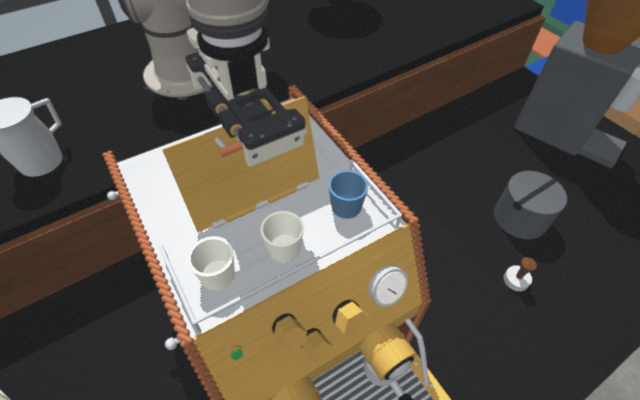

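View pics/wrist9.png

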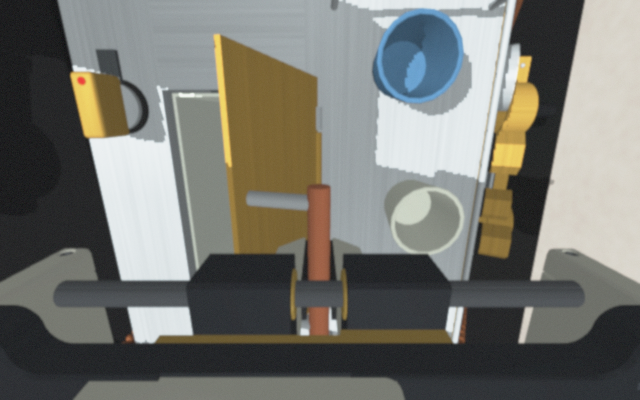

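Request:
{"method": "jog_arm", "body": {"plan": [0,0,0,0,0,0.5,-1,0,0,0,0.05,0,1.0,-1,0,0,0,0.1,0,1.5,-1,0,0,0,0.15,0,1.9,-1,0,0,0,0.2,0,2.2,-1,0,0,0,0.2,0,2.2,-1,0,0,0,0.2,0,2.2,-1]}}

```text
time: 11.1
tool_pos: [0.6533, -0.0931, 0.274]
tool_rot: [-0.088, 1.569, -0.131]
contact_force: [-0.4, -1.9, 1.4]
opening: 0.0114
```

```bash
python3 st.py 10; python3 - <<'E'
import cv2
a=cv2.imread("pics/scene10.png")[60:240,120:340]; cv2.imwrite("pics/scz10.png",cv2.resize(a,None,fx=3.3,fy=3.3,interpolation=cv2.INTER_CUBIC))
E
```

```text
11.1 0.011436316613100397 [-0.43 -1.92  1.42] [-0.31  0.    0.03] [ 0.1572 -0.0067  0.101 ]
```

View pics/scz10.png

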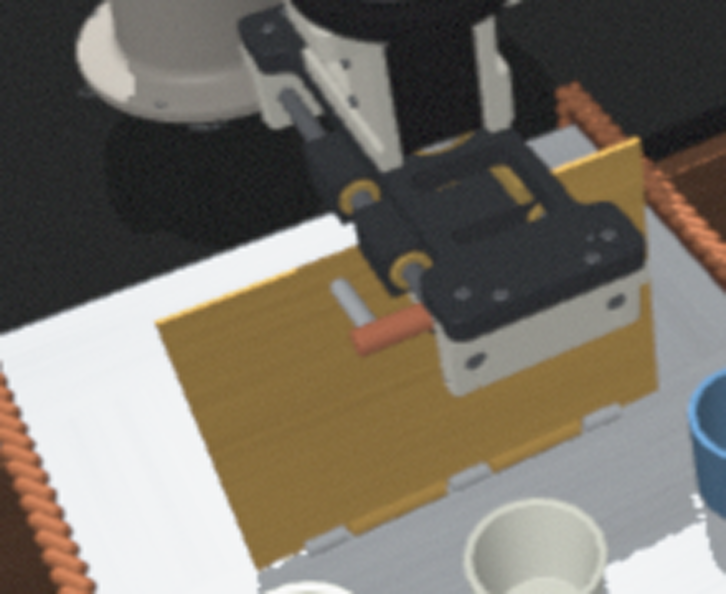

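View pics/wrist10.png

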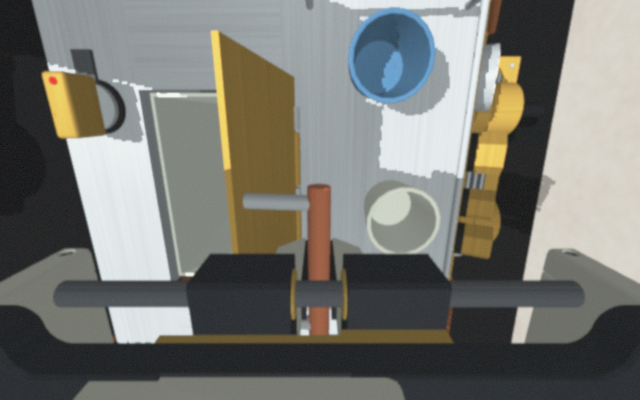

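Scene zoom: the sheet's free corners are at (158,322) and (640,140), and its hinge corners near (262,566) and (657,388). I'll use these to estimate the angle.

```bash
cat > ang.py <<'E'
import numpy as np
from fit import proj,cs,un
from scipy.optimize import least_squares
def w(x,p):
    c,s=np.cos(x[3]),np.sin(x[3]); return np.array([x[0]+c*p[0]-s*p[1],x[1]+s*p[0]+c*p[1],x[2]+p[2]])
z={(1,-1):(158,322),(1,1):(640,140),(0,-1):(262,568),(0,1):(657,388)}
def r(a,b):
    o=[]
    for (e,sy),px in z.items():
        if e==0: continue
        L=.15; n=.0015  # handle-side face
        p=(-L*np.cos(a)+n*np.sin(a),sy*.11,L*np.sin(a)+n*np.cos(a))
        o.append(proj(cs['scene'],w(b,p))-un(px,3.3,(120,60)))
    return np.concatenate(o)
for b in ([.6302,-.0914,.1523,-.0435],[.6272,-.0894,.149,-.0453]):
    q=least_squares(lambda a:r(a[0],b),[1.4]); print(q.x,q.fun.round(1))
# from tool: handle pos
from h import *
s=observe();g=s['tool_pos']+[0,0,.019]
for dx in (-.002,0,.002):
    d=(g-PIN)@[np.cos(YAW),np.sin(YAW),0]+dx
    from scipy.optimize import brentq
    print('tool',brentq(lambda a:-.135*np.cos(a)+.039*np.sin(a)-d,.5,1.75), 'z',g[2]-PIN[2])
E
python3 ang.py | grep -v top | tail -6
```

```text
latch_grip [0.456  0.0012 0.1803]
[1.44181554] [-1.5  1.1 -0.9  0.6]
[1.43733855] [-0.4  0.5 -1.   0.7]
tool 1.4411082056235032 z 0.14152381915320236
tool 1.4555223829810882 z 0.14152381915320236
tool 1.4699714486870947 z 0.14152381915320236
```

Request:
{"method": "jog_arm", "body": {"plan": [0,0,0,0,0,0.1,-1,0,0,0,0,0,0.1,-1,0,0,0,0,0,0.1,-1,0,0,0,0,0,0.1,-1,0,0,0,0,0,0.1,-1]}}

```text
time: 11.8
tool_pos: [0.6541, -0.093, 0.2739]
tool_rot: [-0.033, 1.569, -0.075]
contact_force: [-0.6, -2.5, -0.1]
opening: 0.0112
```

```bash
python3 st.py 11; python3 ang.py | tail -3|head -2; python3 - <<'E'
from cell import cams;import cv2
cv2.imwrite('pics/top11.png',cams.read_camera('top')['image'][:,:,::-1])
E
```

```text
11.8 0.01118947598837301 [-0.61 -2.53 -0.13] [-0.34  0.14  0.04] [ 0.158  -0.0066  0.1009]
tool 1.4483404523229055 z 0.14134262514424653
tool 1.4627717374670843 z 0.14134262514424653
```

View pics/scene11.png

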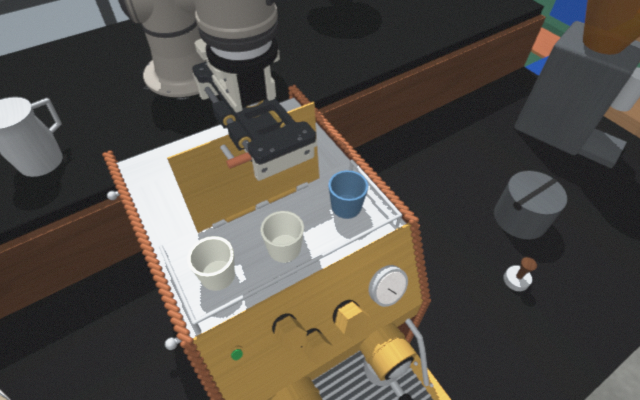

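View pics/top11.png

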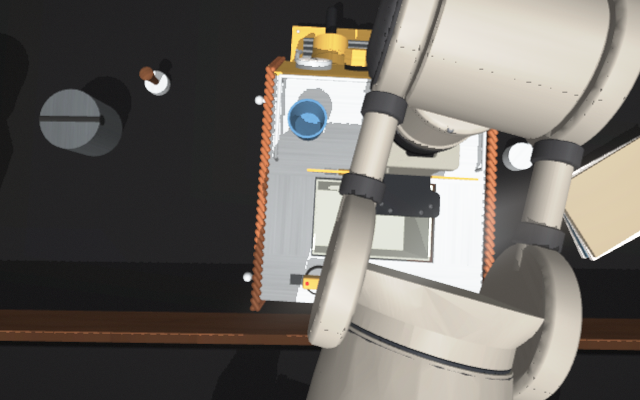

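The scene view shows the hatch upright in the gripper with the cups unmoved, at (213,262), (283,236) and (348,194). The top view shows the latch tab at (298,280), still open. Handing in.

```bash
python3 -c "
from cell import robot;print(robot.hand_in())"
```

```text
the job is handed in; nothing more can be done
None
```

I turned the latch knob about 90° anticlockwise, then lifted the hatch along its arc by the handle to about its balance angle of 1.456 rad. I handed in at about 12 s with the arm still holding the bar; hand-in gives no verdict.

- **Latch:** It stayed open after I let go. The wrist view then, and the top view just before hand-in, both show the tab parallel to the hatch edge and clear of it.
- **Hatch angle:** From the final tool pose it works out at about 1.46 rad. The scene camera gave about 1.44 rad just before a last 1 mm nudge (about 0.007 rad). Both are well inside the ±0.08 rad band.
- **Stillness and grip:** The arm was holding its pose, with a gap of about 11 mm on the 12 mm bar at the 15 N grip setting. The net outside force was under 3 N. I could not measure the finger contact force directly.
- **Cups:** All three look upright and unmoved in the scene view. The top view was partly blocked by the arm and could confirm only the blue one.

The one disagreement was about 6–7 N on the tool halfway up, because my path was 1–2 mm off the true arc. I corrected for it over the rest of the lift, and it dropped to 1–3 N.

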